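# Snug down a filter-holder cover in cross order

## Task

Two of the four wing nuts on the round filter holder are done; snug the other pair. With the fork-footed T-handled key from the tray, give the nut beside the side spout a part-turn clockwise, until its wings point straight at the cover's centre, in line with the spout; then do the same with the nut diagonally opposite. Stand the key upright on its old spot in the tray and let go.

Things in the scene. Friction and masses are not known exactly. Their poses are not given: they have to be found in the camera images.
- key_grip (a point): Centre of the T-bar of the steel wing-nut key standing in the tray (rim 18 mm), 111 mm above the foot's underside; z up, x along the T-bar (90 long, 16 thick in y, 22 high, flat-sided). Foot 52 (x) x 32 mm: two cheeks, between them a slot along x, 20 wide, 24 deep, open below and at both ends. 0.3 kg. The shorter T-key with a round foot does not fit.
- nut_near_top (a point): Brass wing nut beside the spout, turned first. Point: top centre of its wing, on its upright axis; x along the wing, a blade 48 long, 8 thick, 20 high on a hub 22 across, 10 high, on the cover. The key slips over the wing, 20 mm down at most. Starts 30 to 60 degrees short of in line with the spout, turns stiffly (0.12 N m), stays put. The key's slot has about 15 degrees of free play.
- nut_far_top (a point): Wing nut diagonally opposite, away from the spout, turned second; same shape, point, axes, start and free play. The four nuts stand a quarter circle apart, 75 mm from the cover's centre; the other two are done, do not turn, and their wings point at the centre. A nut can go 34 degrees past its mark.
- spout (a point): Side spout of the fixed round steel filter holder (cover 212 mm across, its top 84 mm above the bench, a capped stub 26 mm high in its middle). Point on the spout's axis, 150 mm out from the holder's upright axis, 42 mm above the bench; x points outward, so the cover's centre and both nuts lie along -x, seen from above.
There are look-alikes about, which are no part of the job. Leave any yellow look-alike of the part that bears key_grip alone.

How it is judged:
By the outcome, as a careful person would: the job done as asked, in the order asked, and still so for the second after the job is handed in, with the robot touching nothing.
It also fails if it takes over 51 s, if anything falls off the work surface, if the arm or the gripper's body presses on something with over 40 N, if the wrist force passes 120 N, or if a joint passes its speed limit or range.

## Robot

A 7-joint arm with a two-finger parallel gripper is mounted at the origin on the work surface. World frame = base frame: x ahead of the robot, y to its left, z up, the work surface at z = 0. Lengths are in m, angles in rad, forces in N, time in s.
With the tool pointing down it reaches from about 0.35 to 0.9 m from the base axis. Payload 19.9 kg.
Tool frame: the origin (TCP) lies at the very end of the fingers, on their centre line; the grasp point (between the pads) lies 19 mm behind it; z points along the fingers, y is the line along which they close (so a half turn about z gives the same grasp; the last joint's range is limited). The gripper opens to 94 mm and grips with 3 to 60 N. Pads are 16 mm wide; open, the fingers measure 119 mm over their backs; the gripper's body (75 mm by 177 mm) begins 78 mm behind the grasp point.
Start: joints at [1.216, 0.417, -0.01, 1.614, 0.005, 1.111, -0.053], TCP at [0.193, -0.594, 0.205] pointing down, gripper open.
Joint ranges: [-2.81, 2.81], [-0.39, 2.02], [-1.27, 1.25], [0.06, 2.57], [-1.19, 4.33], [0.19, 2], [-2.82, 2.82]. Speed limits (rad/s): [1.89, 1.89, 2.39, 2.39, 3.01, 3.01, 3.01].

## Interface

Orientations are given as a unit quaternion [w, x, y, z].
In Python, from rig import env, cams gives the robot as it stands. The module is installed in compiled form; this text tells all that it offers.
- The arm moves only by the tool arm_command, never from a script. Its argument "moves" is a list of rows, each an object with "hand": the gripper command: -1 is fully open, 1 is shut, values between are in proportion; "travel": the shift along the tool's x, y, z in m, a list of three; "angular": the turn, a rotation vector about the tool's x, y, z in rad, a list of three. In form: [{"hand": hand, "travel": [dx, dy, dz], "angular": [ax, ay, az]}, ...]. A call has 1 to 8 rows; each row shifts and turns the commanded pose from where the row before left it, along the tool's axes as they then stand; what a row does not reach is not made up. A row lasts 1/8 s, in which the tool goes at most 62.5 mm and 10.7 degrees, less where a joint would pass 70% of its speed; a pose out of reach is approached as far as the arm can. A call with a gripper value outside its range is refused whole. The fingers move at their own pace and stop on an object; "force" is the grip in N (left out, the last holds). Time passes only in rows, so rows that do not move let the fingers close. It gives the time, the measured TCP pose, the force, the opening and the grip force at its end, in the units of the state.
- env.observe(): the state, without advancing time (a new reading comes with each control period).
- cams.snapshot(name): name is "scene" or "top" or "wrist"; returns a dict with "image" (480x640x3 uint8, red, green, blue), "mtx" (3x3 intrinsics, pixels), "T" (4x4, takes a point from camera to world coordinates). Camera axes: x right, y down, z forward; pixel columns grow to the right and rows downward; lengths in m; the calibration is good to about 2 mm. A picture is of the moment at which its call begins. There is no depth.
- env.close_job(): hands the job in; it is judged then, once.
The state is a dict: "clock": time; "qpos": joint angles; "joint_vel": joint speeds; "tau": joint torques, N m; "ee_pos": TCP position; "ee_rot": TCP orientation; "wrist_force": force on the tool from outside, world axes, zero at the start; "ft_torque": the same for the moment, N m; "width": finger opening in m; "finger_force": force on a finger pad.
Only numpy, scipy, OpenCV 4.12 (cv2) and the standard library are available. Lean on these libraries where they do the work, as an engineer would, in place of code of your own. Each camera call takes 0.05 s, during which the arm holds its last target. There are 200 camera calls.

## Working session

There is one attempt and no reset: what is moved stays moved. The work goes in short steps, Python scripts to look and compute and a tool call to move; the robot and the scene stay as the last step left them, time stands still between calls to the robot, and variables do not carry over. Pictures are saved under pics/ and viewed, at most 10 in all, crops included, and the job is handed in when it is done.

Besides the shell and the picture viewer there is one more tool, called after "Call:" in YAML: its name, and indented under it one key for each argument. arm_command: Moves the arm, as the interface text tells. Its arguments: {"type":"object","properties":{"moves":{"type":"array","items":{"type":"object","properties":{"hand":{"type":"number"},"travel":{"type":"array","items":{"type":"number"}},"angular":{"type":"array","items":{"type":"number"}}}}},"force":{"type":"number"}},"required":["moves"]}

```bash
mkdir -p pics
cat > h.py <<'E'
from rig import env, cams
import numpy as np, cv2
from scipy.spatial.transform import Rotation as R
def snap(n,f=None):
    s=cams.snapshot(n)
    if f: cv2.imwrite('pics/'+f,s['image'][:,:,::-1])
    return s
def ray(s,uv,z):
    d=s['T'][:3,:3]@np.linalg.solve(s['mtx'],[uv[0],uv[1],1.]); o=s['T'][:3,3]
    return o+d*(z-o[2])/d[2]
def proj(s,p):
    c=s['T'][:3,:3].T@(np.array(p)-s['T'][:3,3]); q=s['mtx']@c; return q[:2]/q[2]
def st():
    o=env.observe(); r=R.from_quat(np.roll(o['ee_rot'],-1)).as_matrix()
    print('t',o['clock'],'p',np.round(o['ee_pos'],4),'x',np.round(r[:,0],3),'y',np.round(r[:,1],3),'z',np.round(r[:,2],3),'q',np.round(o['qpos'],3),'w',o['width'],'F',np.round(o['wrist_force'],1),'M',np.round(o['ft_torque'],2))
    return o,r
E
python3 - <<'E'
from h import *
import pickle
st()
d={}
for n in('top','scene'):
    s=snap(n,n+'0.png'); d[n]=s; print(n,np.round(s['T'],3).tolist(),s['mtx'][0,0])
pickle.dump(d,open('s0.pkl','wb'))
a=np.vstack([d['top']['image'],d['scene']['image']])
E
```

```text
t 0.0 p [ 0.1928 -0.5941  0.2048] x [ 0.951  0.309 -0.   ] y [ 0.309 -0.951 -0.001] z [-0.001  0.001 -1.   ] q [ 1.215  0.418 -0.01   1.614  0.005  1.111 -0.053] w 0.09414612649795549 F [-0.3 -0.9 -0.3] M [ 0.03  0.05 -0.02]
top [[-0.076, -0.97, 0.23, 0.249], [-0.997, 0.075, -0.013, 0.208], [-0.005, -0.23, -0.973, 1.209], [0.0, 0.0, 0.0, 1.0]] 446.5314044298603
scene [[-0.46, 0.581, -0.672, 1.362], [0.888, 0.291, -0.357, 0.683], [-0.012, -0.761, -0.649, 0.952], [0.0, 0.0, 0.0, 1.0]] 566.0889458148076
```

View pics/top0.png

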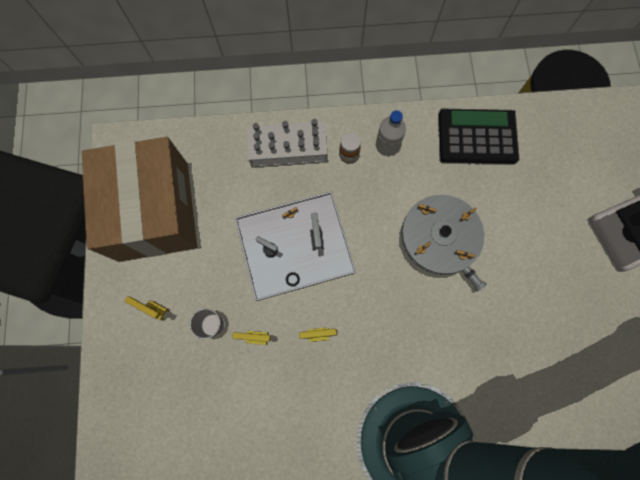

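View pics/scene0.png

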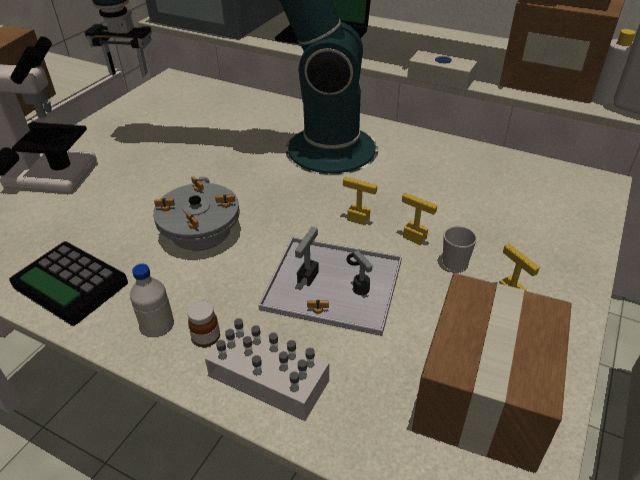

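The top view shows two T-keys in the tray: (317,232), and a shorter one at (268,247) with a round foot. The yellow look-alikes are at (150,308), (252,338) and (318,334). The holder is at (443,235) with its spout at (473,280), so the near nut is about (464,255) and the far nut about (427,209). I'll confirm with one enlarged crop.

Run:
```python
from h import *
import pickle
d=pickle.load(open('s0.pkl','rb'))
t=d['top']['image'];s=d['scene']['image']
a=cv2.resize(t[185:300,390:500],(440,460),interpolation=cv2.INTER_CUBIC)
b=cv2.resize(s[220:320,285:375],(360,400),interpolation=cv2.INTER_CUBIC)
c=np.zeros((600,800,3),np.uint8); c[:460,:440]=a; c[:400,440:]=b
c[400:600,440:800]=cv2.resize(t[205:265,250:340][:50],(360,200),interpolation=cv2.INTER_CUBIC)
cv2.imwrite('pics/c1.png',c[:,:,::-1])
T=d['top']
# orange nuts
hsv=cv2.cvtColor(t,cv2.COLOR_RGB2HSV)
m=cv2.inRange(hsv,(8,120,60),(24,255,255)); m[:, :395]=0; m[:190]=0; m[290:]=0;m[:,500:]=0
n,l,stt,ce=cv2.connectedComponentsWithStats(m)
for i in range(1,n):
    if stt[i,4]>15:
        ys,xs=np.where(l==i); P=np.array([ray(T,(x,y),.109)[:2] for x,y in zip(xs,ys)])
        w,v=np.linalg.eigh(np.cov(P.T)); print('nut',ce[i].round(1),stt[i,4],P.mean(0).round(4),'ang',np.degrees(np.arctan2(v[1,1],v[0,1])).round(1),np.sqrt(w).round(4))
# disc
g=cv2.GaussianBlur(cv2.cvtColor(t,cv2.COLOR_RGB2GRAY),(3,3),0)
for nm,uv,z in(('disc',(443,235),.084),('spout',(473,281),.042),('keyA',(317,232),.113),('keyB',(268,247),.08)): print(nm,ray(T,uv,z).round(4))
```

```text
nut [425.9 209.1] 68 [ 0.5738 -0.0786] ang 70.6 [0.0053 0.0115]
nut [465.3 215.9] 44 [ 0.5478 -0.1769] ang 129.4 [0.0046 0.0059]
nut [420.1 250. ] 41 [ 0.468  -0.0503] ang 115.1 [0.0044 0.0059]
nut [463.5 254.5] 67 [ 0.4481 -0.1573] ang 73.6 [0.0047 0.0114]
disc [ 0.5079 -0.1202  0.084 ]
spout [ 0.3879 -0.1939  0.042 ]
keyA [0.5335 0.2053 0.113 ]
keyB [0.5117 0.3348 0.08  ]
```

View pics/c1.png

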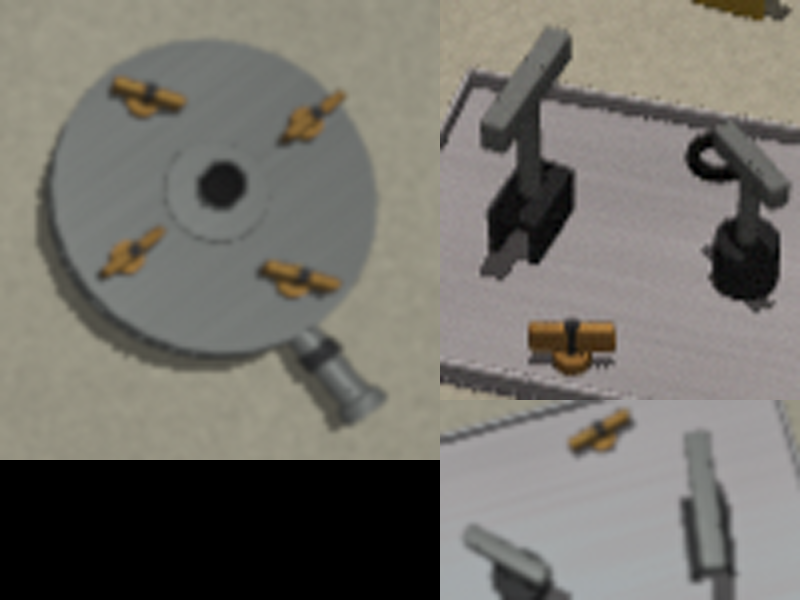

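The crop confirms key A at top (317,232): forked rectangular foot, taller. Key B has a round foot. The near nut, top (463.5,254.5), is beside the spout with its wing at about 73°, against a target line of about 32°. The far nut is (426,209), also at about 71°. I'll move over the holder for a close look on the way.

Call:
arm_command:
  moves:
    - {"hand": -1,"travel": [0.034,-0.0296,-0.012]}
    - {"hand": -1,"travel": [0.034,-0.0296,-0.012]}
    - {"hand": -1,"travel": [0.034,-0.0296,-0.012]}
    - {"hand": -1,"travel": [0.034,-0.0296,-0.012]}
    - {"hand": -1,"travel": [0.034,-0.0296,-0.012]}
    - {"hand": -1,"travel": [0.034,-0.0296,-0.012]}
    - {"hand": -1,"travel": [0.034,-0.0296,-0.012]}
    - {"hand": -1,"travel": [0.034,-0.0296,-0.012]}

```text
$.moves[0]: bad value
```

Call:
arm_command:
  moves:
    - {"hand": -1,"travel": [0.034,-0.0296,-0.012]}
    - {"hand": -1,"travel": [0.034,-0.0296,-0.012]}
    - {"hand": -1,"travel": [0.034,-0.0296,0]}
    - {"hand": -1,"travel": [0.034,-0.0296,0]}
    - {"hand": -1,"travel": [0,0,0]}

```text
$.moves[0]: bad value
```

Run:
```python
from h import *
import pickle
st(); s=snap('wrist','w1.png'); pickle.dump(s,open('w1.pkl','wb')); print(s['T'].round(3).tolist(),s['mtx'].round(1).tolist())
```

```text
t 0.1 p [ 0.1928 -0.5942  0.2049] x [ 0.951  0.309 -0.   ] y [ 0.309 -0.951 -0.001] z [-0.     0.001 -1.   ] q [ 1.215  0.418 -0.01   1.614  0.005  1.111 -0.053] w 0.09400155784034167 F [-0.6 -0.  -0.7] M [ 0.   -0.02 -0.02]
[[0.308, -0.926, -0.22, 0.256], [-0.951, -0.3, -0.07, -0.574], [-0.001, 0.231, -0.973, 0.384], [0.0, 0.0, 0.0, 1.0]] [[338.2, 0.0, 325.1], [0.0, 338.2, 236.0], [0.0, 0.0, 1.0]]
```

View pics/w1.png

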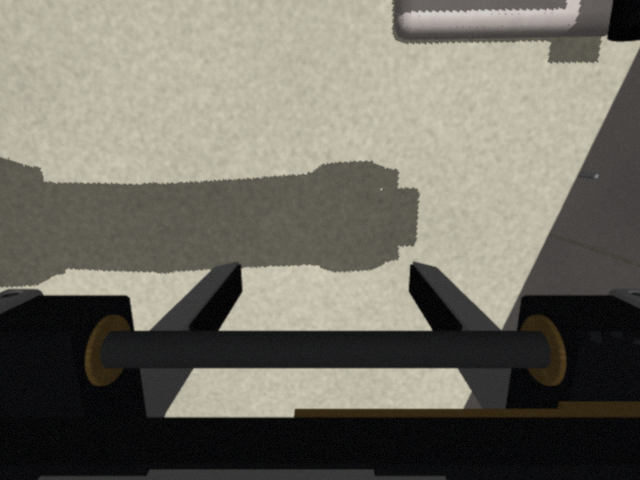

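Call:
arm_command:
  moves:
    - {"hand": -1,"travel": [0.036,-0.0356,-0.012],"angular": [0,0,0]}
    - {"hand": -1,"travel": [0.036,-0.0356,-0.012],"angular": [0,0,0]}
    - {"hand": -1,"travel": [0.036,-0.0356,-0.012],"angular": [0,0,0]}
    - {"hand": -1,"travel": [0.036,-0.0356,-0.012],"angular": [0,0,0]}
    - {"hand": -1,"travel": [0.036,-0.0356,-0.012],"angular": [0,0,0]}
    - {"hand": -1,"travel": [0.036,-0.0356,-0.012],"angular": [0,0,0]}
    - {"hand": -1,"travel": [0.036,-0.0356,-0.012],"angular": [0,0,0]}
    - {"hand": -1,"travel": [0.036,-0.0356,-0.012],"angular": [0,0,0]}

```text
clock: 1.15
ee_pos: [0.3794, -0.2331, 0.3019]
ee_rot: [0.0, 0.988, 0.156, -0.0]
wrist_force: [1.5, -0.4, 0.4]
width: 0.0937
finger_force: 0.0
```

Call:
arm_command:
  moves:
    - {"hand": -1,"travel": [0.036,-0.0356,0],"angular": [0,0,0]}
    - {"hand": -1,"travel": [0.036,-0.0356,0],"angular": [0,0,0]}
    - {"hand": -1,"travel": [0,0,0],"angular": [0,0,0]}
    - {"hand": -1,"travel": [0,0,0],"angular": [0,0,0]}

```text
clock: 1.65
ee_pos: [0.4251, -0.1452, 0.3013]
ee_rot: [-0.0, 0.988, 0.156, -0.0]
wrist_force: [0.0, 0.2, 0.9]
width: 0.0938
finger_force: 0.0
```

Run:
```python
from h import *
import pickle
st(); s=snap('wrist','w2.png'); pickle.dump(s,open('w2.pkl','wb'))
```

```text
t 1.65 p [ 0.4251 -0.1452  0.3013] x [ 0.951  0.308 -0.   ] y [ 0.308 -0.951 -0.   ] z [-0. -0. -1.] q [ 0.654  0.023 -0.398  1.887  0.01   1.234 -1.004] w 0.09379810839415596 F [0.  0.2 0.9] M [-0.03 -0.07 -0.03]
```

View pics/w2.png

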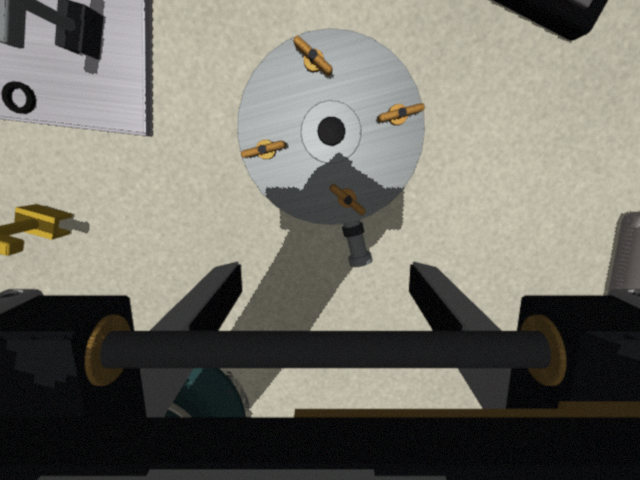

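The wrist view shows all four nuts: near (348,199) in shadow, far (314,54), the two finished ones (402,112) and (265,150), stub (331,130), and spout end (360,258). Now I'll measure them.

Run:
```python
from h import *
import pickle
s=pickle.load(open('w2.pkl','rb')); t=s['image']
hsv=cv2.cvtColor(t,cv2.COLOR_RGB2HSV)
m0=cv2.inRange(hsv,(6,110,40),(26,255,255))
C={}
for nm,(x,y) in dict(near=(348,199),far=(314,54),r=(402,112),l=(265,150)).items():
    m=np.zeros_like(m0); m[y-26:y+26,x-28:x+28]=m0[y-26:y+26,x-28:x+28]
    v=hsv[:,:,2]
    ys,xs=np.where(m>0); 
    P=np.array([ray(s,(a,b),.112)[:2] for a,b in zip(xs,ys)]).astype(np.float32)
    (c,wh,an)=cv2.minAreaRect(P*1000)
    k=np.where(wh==max(wh))[0] if 0 else (0 if wh[0]>wh[1] else 1)
    b=cv2.boxPoints((c,wh,an)); e=(b[1]-b[0],b[2]-b[1]); L=max(e,key=np.linalg.norm)
    # principal axis of end pixels
    w,V=np.linalg.eigh(np.cov(P.T))
    # dark dot: 
    d=ray(s,(x,y),.114)[:2]
    C[nm]=d
    print(nm,len(xs),'rect c',np.round(c,1),'size',np.round(wh,1),'ang',np.degrees(np.arctan2(L[1],L[0])).round(1)%180,'pca',(np.degrees(np.arctan2(V[1,1],V[0,1]))%180).round(1),'dot',d.round(4))
print('line nf',np.degrees(np.arctan2(*(C['far']-C['near'])[::-1])),np.linalg.norm(C['far']-C['near']),'lr',np.degrees(np.arctan2(*(C['l']-C['r'])[::-1])),np.linalg.norm(C['l']-C['r']),'ctr',np.mean(list(C.values()),0))
print('stub',ray(s,(331,130),.11),'spout end',ray(s,(360,258),.055))
# T-bar from top view
d=pickle.load(open('s0.pkl','rb'))['top']; g=cv2.cvtColor(d['image'],cv2.COLOR_RGB2GRAY)
for uv in((314.25,213),(318,249.5)): print('bar',ray(d,uv,.124).round(4))
a=cv2.resize(t[25:225,230:430],(600,600),interpolation=cv2.INTER_CUBIC);cv2.imwrite('pics/c2.png',a[:,:,::-1])
```

```text
near 388 rect c [ 451.7 -162.3] size [45.8 19.2] ang 51.9 pca 69.0 dot [ 0.4524 -0.1626]
far 561 rect c [574.9 -82.4] size [47.9 19.7] ang 55.9 pca 65.4 dot [ 0.5778 -0.0844]
r 468 rect c [ 551.9 -185.9] size [19.5 46. ] ang 107.9 pca 123.4 dot [ 0.5539 -0.1864]
l 419 rect c [474.6 -60.3] size [18.4 46.9] ang 107.9 pca 121.2 dot [ 0.4744 -0.063 ]
line nf 31.94165799399865 0.14778467263907988 lr 122.81121086683589 0.1467757500542066 ctr [ 0.51461523 -0.12407773]
stub [ 0.51506246 -0.1226652   0.11      ] spout end [ 0.37801484 -0.20864003  0.055     ]
bar [0.5808 0.2086 0.124 ]
bar [0.4856 0.2061 0.124 ]
```

View pics/c2.png

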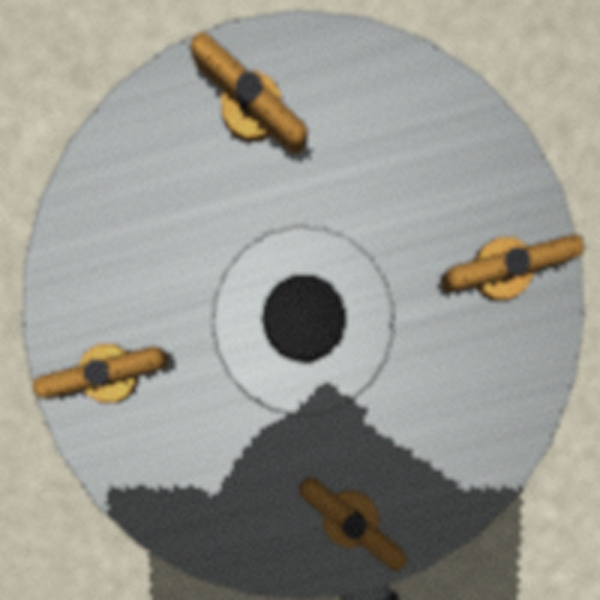

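The enlarged crop shows the wing ends: near (310,487)–(400,562), far (202,42)–(297,142), and the axis dots at (353,524) and (249,88).

Run:
```python
from h import *
import pickle
s=pickle.load(open('w2.pkl','rb')); d=pickle.load(open('s0.pkl','rb'))['top']
f=lambda p:(p[0]/3+230-1/3,p[1]/3+25-1/3)
for nm,a,b,c in(('near',(310,487),(400,562),(353,524)),('far',(202,42),(297,142),(249,88)),('l',(42,386),(160,356),(96,372)),('r',(449,284),(578,246),(516,260))):
    A,B,D=[ray(s,f(p),.113)[:2] for p in(a,b,c)]; v=A-B
    print(nm,'ang',(np.degrees(np.arctan2(v[1],v[0]))%180).round(1),'len',np.linalg.norm(v).round(4),'mid',((A+B)/2).round(4),'dot',D.round(4))
for nm,c in(('near',(301,276)),('far',(150,91)),('l',(131,251)),('r',(318,115))):
    print('top',nm,ray(d,(c[0]/4+390-.4,c[1]/4+185-.4),.114).round(4))
```

```text
near ang 68.4 len 0.0429 mid [ 0.4517 -0.163 ] dot [ 0.4517 -0.1621]
far ang 63.9 len 0.0433 mid [ 0.5764 -0.0837] dot [ 0.5776 -0.083 ]
l ang 121.6 len 0.043 mid [ 0.4754 -0.0607] dot [ 0.4746 -0.0591]
r ang 123.7 len 0.0453 mid [ 0.5528 -0.1857] dot [ 0.5546 -0.186 ]
top near [ 0.4492 -0.1593  0.114 ]
top far [ 0.5767 -0.0809  0.114 ]
top l [ 0.4733 -0.0555  0.114 ]
top r [ 0.5525 -0.1857  0.114 ]
```

Call:
arm_command:
  moves:
    - {"hand": -1,"travel": [0.0198,-0.0413,0.0064],"angular": [0,0,0.036]}
    - {"hand": -1,"travel": [0.0198,-0.0413,0.0064],"angular": [0,0,0.036]}
    - {"hand": -1,"travel": [0.0198,-0.0413,0.0064],"angular": [0,0,0.036]}
    - {"hand": -1,"travel": [0.0198,-0.0413,0.0064],"angular": [0,0,0.036]}
    - {"hand": -1,"travel": [0.0198,-0.0413,0.0064],"angular": [0,0,0.036]}
    - {"hand": -1,"travel": [0.0198,-0.0413,0.0064],"angular": [0,0,0.036]}
    - {"hand": -1,"travel": [0.0198,-0.0413,0.0064],"angular": [0,0,0.036]}
    - {"hand": -1,"travel": [0.0198,-0.0413,0.0064],"angular": [0,0,0.036]}

```text
clock: 2.7
ee_pos: [0.52, 0.2081, 0.2498]
ee_rot: [0.0, 1.0, 0.011, -0.0]
wrist_force: [0.9, -0.8, 0.4]
width: 0.094
finger_force: 0.0
```

Call:
arm_command:
  moves:
    - {"hand": -1,"travel": [0,0,0],"angular": [0,0,0]}
    - {"hand": -1,"travel": [0,0,0],"angular": [0,0,0]}

```text
clock: 2.95
ee_pos: [0.5192, 0.2068, 0.2499]
ee_rot: [0.0, 1.0, 0.012, -0.0]
wrist_force: [0.6, 0.0, -1.2]
width: 0.0936
finger_force: 0.0
```

Run:
```python
from h import *
import pickle
o,r=st(); s=snap('wrist','w3.png'); pickle.dump(s,open('w3.pkl','wb'))
print('predicted bar px',[proj(s,(x,.2073,.125)).round() for x in(.488,.533,.578)])
```

```text
t 2.95 p [0.5192 0.2068 0.2499] x [ 1.     0.025 -0.001] y [ 0.025 -1.     0.001] z [-0.001 -0.001 -1.   ] q [ 0.117  0.326 -0.682  1.71   0.22   1.184 -2.169] w 0.09364306776151315 F [ 0.6  0.  -1.2] M [-0.03  0.05 -0.  ]
predicted bar px [array([324., 262.]), array([325., 215.]), array([326., 165.])]
```

View pics/w3.png

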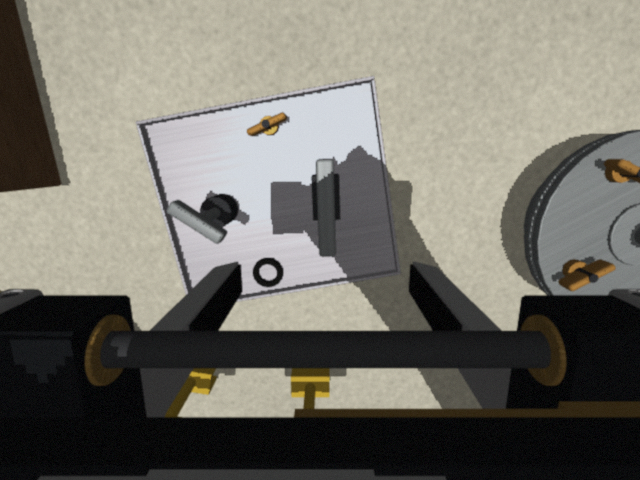

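The picture shows the fork-footed key's T-bar from (325,159) to (327,255), centre (326,207), running nearly along tool x. That is about (0.539, 0.2065). I'll descend and grip.

Call:
arm_command:
  moves:
    - {"hand": -1,"travel": [0.0195,0,0.03],"angular": [0,0,-0.017]}
    - {"hand": -1,"travel": [0,0,0.045],"angular": [0,0,0]}
    - {"hand": -1,"travel": [0,0,0.045],"angular": [0,0,0]}
    - {"hand": -1,"travel": [0,0,0.025],"angular": [0,0,0]}
    - {"hand": -1,"travel": [0,0,0.01],"angular": [0,0,0]}
    - {"hand": -1,"travel": [0,0,0],"angular": [0,0,0]}

```text
clock: 3.75
ee_pos: [0.5388, 0.208, 0.0957]
ee_rot: [0.0, 1.0, 0.021, 0.0]
wrist_force: [0.3, 0.5, -0.1]
width: 0.0938
finger_force: 0.0
```

Call:
arm_command:
  moves:
    - {"hand": 1,"travel": [0,0,0],"angular": [0,0,0]}
    - {"hand": 1,"travel": [0,0,0],"angular": [0,0,0]}
    - {"hand": 1,"travel": [0,0,0],"angular": [0,0,0]}
    - {"hand": 1,"travel": [0,0,0],"angular": [0,0,0]}
    - {"hand": 1,"travel": [0,0,0],"angular": [0,0,0]}
    - {"hand": 1,"travel": [0,0,0],"angular": [0,0,0]}
  force: 50

```text
clock: 4.5
ee_pos: [0.5385, 0.2088, 0.0953]
ee_rot: [-0.0, 1.0, 0.021, -0.0]
wrist_force: [-0.2, -0.0, 0.6]
width: 0.0376
finger_force: 0.0
```

Run:
```python
from h import *
o,r=st(); s=snap('wrist','w4.png'); cv2.imwrite('pics/w4.png',cv2.resize(s['image'][100:340,150:500],(700,480))[:,:,::-1])
```

```text
t 4.5 p [0.5385 0.2088 0.0953] x [ 0.999  0.043 -0.   ] y [ 0.043 -0.999 -0.   ] z [-0.  0. -1.] q [ 0.045  0.534 -0.608  1.812  0.376  0.913 -2.26 ] w 0.037567930363646085 F [-0.2 -0.   0.6] M [ 0.03  0.02 -0.07]
```

View pics/w4.png

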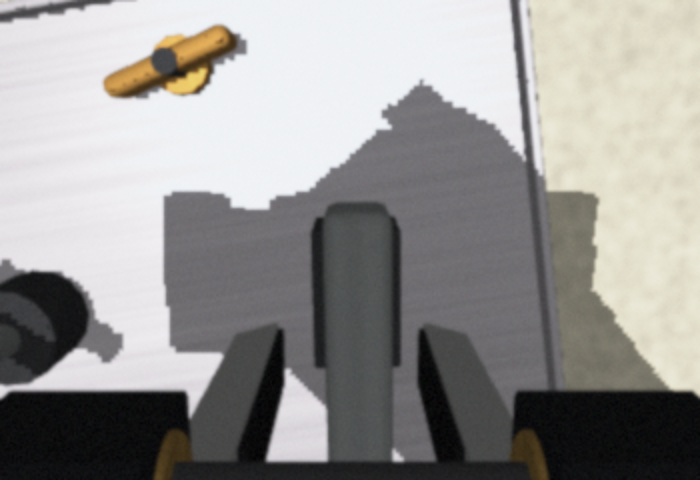

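The bar sits between the fingers, about 1.7 mm toward tool +y, and the fingers are still closing. I'll centre and finish the grip.

Call:
arm_command:
  moves:
    - {"hand": 1,"travel": [0,0.0017,0],"angular": [0,0,0]}
    - {"hand": 1,"travel": [0,0,0],"angular": [0,0,0]}
    - {"hand": 1,"travel": [0,0,0],"angular": [0,0,0]}
    - {"hand": 1,"travel": [0,0,0],"angular": [0,0,0]}
  force: 55

```text
clock: 5.05
ee_pos: [0.5386, 0.2069, 0.0952]
ee_rot: [0.0, 1.0, 0.021, -0.0]
wrist_force: [-0.0, -0.9, -0.0]
width: 0.0156
finger_force: 55.0
```

Run:
```python
from h import *
import pickle
o,r=st(); s=snap('wrist')
g=cv2.cvtColor(s['image'],cv2.COLOR_RGB2GRAY).astype(int)
print(g[185:220,328].tolist())
for row in(200,202,204): print(row,[ray(s,(328,row),z)[:2].round(4) for z in(.122,.125)])
```

```text
t 5.05 p [0.5386 0.2069 0.0952] x [ 0.999  0.043 -0.   ] y [ 0.043 -0.999  0.   ] z [-0. -0. -1.] q [ 0.048  0.533 -0.608  1.814  0.376  0.912 -2.257] w 0.01558056000421912 F [-0.  -0.9 -0. ] M [-0.36 -0.07 -0.02]
[112, 114, 111, 111, 112, 113, 111, 113, 109, 110, 108, 105, 108, 111, 108, 100, 76, 58, 56, 57, 59, 62, 72, 72, 76, 78, 79, 79, 80, 81, 80, 81, 82, 78, 80]
200 [array([0.5855, 0.2075]), array([0.5859, 0.2075])]
202 [array([0.5846, 0.2074]), array([0.585 , 0.2075])]
204 [array([0.5837, 0.2074]), array([0.5841, 0.2074])]
```

Call:
arm_command:
  moves:
    - {"hand": 1,"travel": [0,0,-0.01],"angular": [0,0,0]}
    - {"hand": 1,"travel": [0,0,-0.03],"angular": [0,0,0]}
    - {"hand": 1,"travel": [0,0,-0.04],"angular": [0,0,0]}
    - {"hand": 1,"travel": [0,0,-0.04],"angular": [0,0,0]}
    - {"hand": 1,"travel": [0,0,-0.025],"angular": [0,0,0]}
    - {"hand": 1,"travel": [0,0,0],"angular": [0,0,0]}

```text
clock: 5.85
ee_pos: [0.5392, 0.2076, 0.2421]
ee_rot: [-0.0, 1.0, 0.022, 0.001]
wrist_force: [0.1, 0.2, -3.6]
width: 0.0153
finger_force: 55.0
```

```bash
cat >> h.py <<'E'
def plan(p,yaw,n):
    """per-row travel and turn (tool axes) to reach TCP p, tool-x yaw (deg) in n equal rows"""
    o,r=st(); y0=np.degrees(np.arctan2(r[1,0],r[0,0])); a=-np.radians((yaw-y0+180)%360-180)/n
    S=sum(R.from_rotvec([0,0,a*k]).as_matrix() for k in range(n))
    tilt=r.T@np.cross(r[:,2],[0,0,-1])
    print('yaw',y0.round(2),'rows',n,'travel',np.linalg.solve(S,r.T@(np.array(p)-o['ee_pos'])).round(4),'turn',a.round(4),'tilt',tilt.round(4))
E
python3 - <<'E'
from h import *
plan((.4503,-.1617,.240),66,9)
E
```

```text
t 5.85 p [0.5392 0.2076 0.2421] x [0.999 0.043 0.003] y [ 0.043 -0.999 -0.001] z [ 0.003  0.001 -1.   ] q [ 0.112  0.369 -0.679  1.677  0.248  1.18  -2.156] w 0.015261666656507569 F [ 0.1  0.2 -3.6] M [-0.02  0.   -0.05]
yaw 2.47 rows 9 travel [-0.031   0.0318  0.0002] turn -0.1232 tilt [-0.0008 -0.003   0.    ]
```

Call:
arm_command:
  moves:
    - {"hand": 1,"travel": [-0.031,0.0318,0],"angular": [0,0,-0.123]}
    - {"hand": 1,"travel": [-0.031,0.0318,0],"angular": [0,0,-0.123]}
    - {"hand": 1,"travel": [-0.031,0.0318,0],"angular": [0,0,-0.123]}
    - {"hand": 1,"travel": [-0.031,0.0318,0],"angular": [0,0,-0.123]}
    - {"hand": 1,"travel": [-0.031,0.0318,0],"angular": [0,0,-0.123]}
    - {"hand": 1,"travel": [-0.031,0.0318,0],"angular": [0,0,-0.123]}
    - {"hand": 1,"travel": [-0.031,0.0318,0],"angular": [0,0,-0.123]}
    - {"hand": 1,"travel": [-0.031,0.0318,0],"angular": [0,0,-0.123]}

```text
clock: 6.85
ee_pos: [0.4371, -0.1205, 0.2395]
ee_rot: [-0.0, 0.87, 0.493, -0.0]
wrist_force: [1.1, -0.1, -2.7]
width: 0.016
finger_force: 55.0
```

Call:
arm_command:
  moves:
    - {"hand": 1,"travel": [-0.031,0.0318,0],"angular": [0,0,-0.123]}
    - {"hand": 1,"travel": [0,0,0],"angular": [0,0,0]}
    - {"hand": 1,"travel": [0,0,0],"angular": [0,0,0]}

```text
clock: 7.22
ee_pos: [0.4487, -0.1614, 0.2394]
ee_rot: [-0.001, 0.839, 0.544, -0.0]
wrist_force: [0.1, 0.2, -2.5]
width: 0.0158
finger_force: 55.0
```

Run:
```python
from h import *
import pickle
plan((.4503,-.1617,.220),66,2)
s=snap('wrist'); d=snap('top'); e=snap('scene'); pickle.dump((s,d,e),open('n1.pkl','wb'))
c=np.zeros((600,800,3),np.uint8)
u,v=proj(e,(.45,-.16,.13)).astype(int); print(u,v)
c[:,:400]=cv2.resize(e['image'][v-90:v+60,u-50:u+50],(400,600))
c[:300,400:]=cv2.resize(s['image'][100:280,200:440],(400,300))
u,v=proj(d,(.45,-.16,.11)).astype(int)
c[300:,400:]=cv2.resize(d['image'][v-38:v+37,u-50:u+50],(400,300))
cv2.imwrite('pics/n1.png',c[:,:,::-1])
```

```text
t 7.225 p [ 0.4487 -0.1614  0.2394] x [0.409 0.913 0.   ] y [ 0.913 -0.409 -0.002] z [-0.001  0.001 -1.   ] q [ 0.8    0.149 -0.567  1.913  0.088  1.106 -0.223] w 0.01582792544833879 F [ 0.1  0.2 -2.5] M [-0.02 -0.03 -0.03]
yaw 65.85 rows 2 travel [0.0002 0.0008 0.0097] turn -0.0013 tilt [-0.0017 -0.0004  0.    ]
195 174
```

View pics/n1.png

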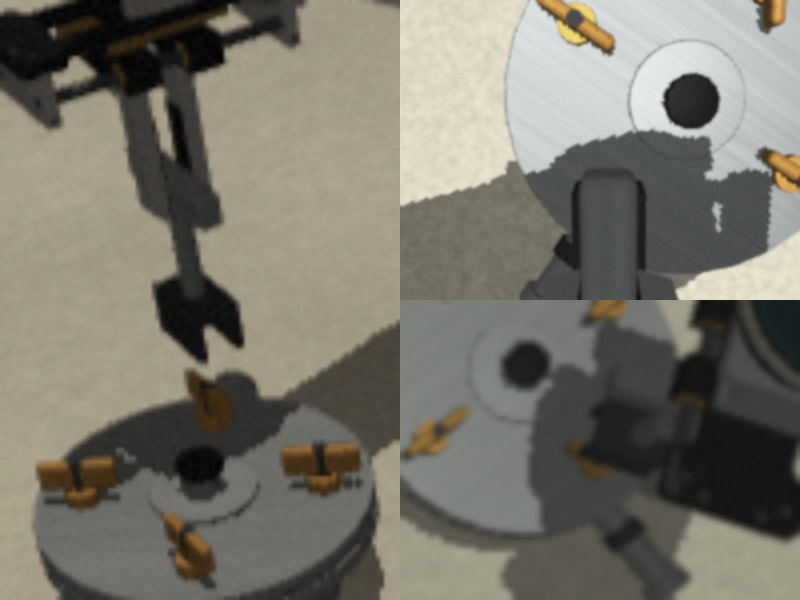

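The scene crop shows the fork right above the near nut's wing, with the slot lined up. I'll lower it gently and watch the force.

Call:
arm_command:
  moves:
    - {"hand": 1,"travel": [0,0.0016,0.012],"angular": [0,0,0]}
    - {"hand": 1,"travel": [0,0,0.011],"angular": [0,0,0]}
    - {"hand": 1,"travel": [0,0,0.007],"angular": [0,0,0]}
    - {"hand": 1,"travel": [0,0,0.004],"angular": [0,0,0]}
    - {"hand": 1,"travel": [0,0,0.004],"angular": [0,0,0]}
    - {"hand": 1,"travel": [0,0,0],"angular": [0,0,0]}

```text
clock: 8.12
ee_pos: [0.4505, -0.1627, 0.2021]
ee_rot: [-0.0, 0.839, 0.544, -0.0]
wrist_force: [0.4, 0.1, -2.6]
width: 0.0156
finger_force: 55.0
```

Call:
arm_command:
  moves:
    - {"hand": 1,"travel": [0,0,0.004],"angular": [0,0,0]}
    - {"hand": 1,"travel": [0,0,0.004],"angular": [0,0,0]}
    - {"hand": 1,"travel": [0,0,0],"angular": [0,0,0]}

```text
clock: 8.5
ee_pos: [0.4504, -0.1627, 0.1939]
ee_rot: [-0.0, 0.839, 0.544, -0.0]
wrist_force: [0.5, 0.3, -2.3]
width: 0.0157
finger_force: 55.0
```

Run:
```python
from h import *
st()
e=snap('scene'); d=snap('top')
c=np.zeros((600,800,3),np.uint8)
u,v=proj(e,(.45,-.16,.13)).astype(int)
c[:,:400]=cv2.resize(e['image'][v-60:v+60,u-40:u+40],(400,600))
u,v=proj(d,(.45,-.16,.11)).astype(int)
c[300:,400:]=cv2.resize(d['image'][v-38:v+37,u-50:u+50],(400,300))
cv2.imwrite('pics/n2.png',c[:,:,::-1])
```

```text
t 8.5 p [ 0.4504 -0.1627  0.1939] x [0.409 0.913 0.   ] y [ 0.913 -0.409 -0.001] z [-0.001  0.    -1.   ] q [ 0.784  0.206 -0.562  1.963  0.129  1.008 -0.258] w 0.01568356306177037 F [ 0.5  0.3 -2.3] M [-0.04 -0.04  0.01]
```

View pics/n2.png

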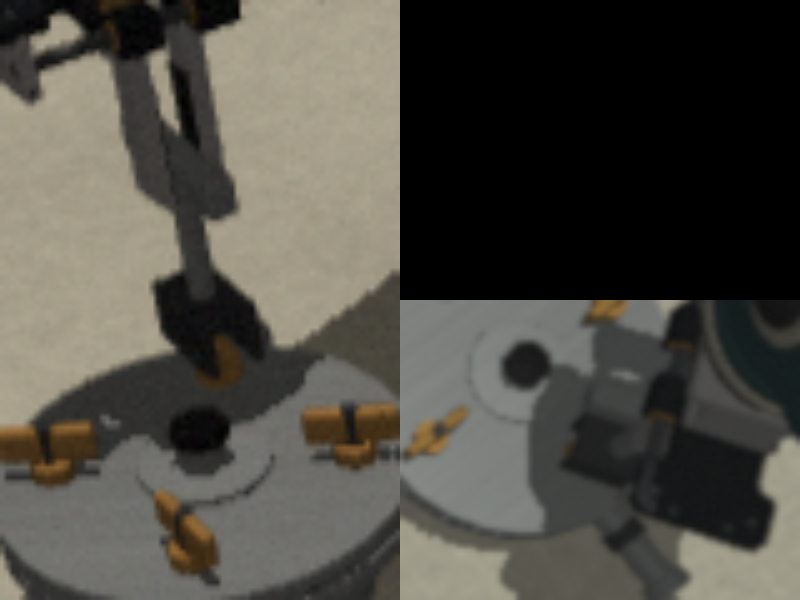

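The key sits over the wing, with orange visible in the slot, and there is no contact force. That was the tenth picture, so from here on I'll work by numbers only. Now the clockwise turn.

Call:
arm_command:
  moves:
    - {"hand": 1,"travel": [0,0,0.003],"angular": [0,0,0.06]}
    - {"hand": 1,"travel": [0,0,0],"angular": [0,0,0.06]}
    - {"hand": 1,"travel": [0,0,0],"angular": [0,0,0.06]}
    - {"hand": 1,"travel": [0,0,0],"angular": [0,0,0.06]}
    - {"hand": 1,"travel": [0,0,0],"angular": [0,0,0.06]}
    - {"hand": 1,"travel": [0,0,0],"angular": [0,0,0.06]}
  force: 60

```text
clock: 9.35
ee_pos: [0.4509, -0.1628, 0.1914]
ee_rot: [0.0, 0.923, 0.384, 0.0]
wrist_force: [1.4, 0.4, -4.1]
width: 0.0155
finger_force: 60.0
```

Run:
```python
from h import *
plan((.4504,-.1627,.191),19,7)
```

```text
t 9.35 p [ 0.4509 -0.1628  0.1914] x [0.705 0.709 0.   ] y [ 0.709 -0.705  0.001] z [ 0.001 -0.    -1.   ] q [ 0.741  0.204 -0.514  1.967  0.118  0.999 -0.61 ] w 0.015524836302681973 F [ 1.4  0.4 -4.1] M [-0.08 -0.36  0.13]
yaw 45.15 rows 7 travel [-0.     -0.0001  0.0001] turn 0.0652 tilt [ 0.0005 -0.0003  0.    ]
```

Call:
arm_command:
  moves:
    - {"hand": 1,"travel": [0,0,0],"angular": [0,0,0.065]}
    - {"hand": 1,"travel": [0,0,0],"angular": [0,0,0.065]}
    - {"hand": 1,"travel": [0,0,0],"angular": [0,0,0.065]}
    - {"hand": 1,"travel": [0,0,0],"angular": [0,0,0.065]}
    - {"hand": 1,"travel": [0,0,0],"angular": [0,0,0.065]}
    - {"hand": 1,"travel": [0,0,0],"angular": [0,0,0.065]}
    - {"hand": 1,"travel": [0,0,0],"angular": [0,0,0.065]}
    - {"hand": 1,"travel": [0,0,0],"angular": [0,0,0]}

```text
clock: 10.35
ee_pos: [0.4508, -0.1627, 0.1914]
ee_rot: [0.0, 0.986, 0.167, 0.0]
wrist_force: [0.8, -0.0, -3.3]
width: 0.0155
finger_force: 60.0
```

Run:
```python
from h import *
plan((.4504,-.1627,.25),19+14,3)
```

```text
t 10.35 p [ 0.4508 -0.1627  0.1914] x [0.944 0.329 0.   ] y [ 0.329 -0.944  0.   ] z [ 0. -0. -1.] q [ 0.691  0.197 -0.456  1.969  0.103  0.997 -1.049] w 0.01551377628451726 F [ 0.8 -0.  -3.3] M [ 0.05 -0.29  0.08]
yaw 19.21 rows 3 travel [-0.0001 -0.     -0.0195] turn -0.0802 tilt [ 0.0002 -0.0003  0.    ]
```

Call:
arm_command:
  moves:
    - {"hand": 1,"travel": [0,0,0],"angular": [0,0,-0.12]}
    - {"hand": 1,"travel": [0,0,0],"angular": [0,0,-0.11]}
    - {"hand": 1,"travel": [0,0,-0.02],"angular": [0,0,0]}
    - {"hand": 1,"travel": [0,0,-0.03],"angular": [0,0,0]}
    - {"hand": 1,"travel": [-0.03,0,-0.01],"angular": [0,0,0]}
    - {"hand": 1,"travel": [-0.03,0,0],"angular": [0,0,0]}
    - {"hand": 1,"travel": [-0.03,0,0],"angular": [0,0,0]}
    - {"hand": 1,"travel": [0,0,0],"angular": [0,0,0]}

```text
clock: 11.35
ee_pos: [0.3732, -0.212, 0.2514]
ee_rot: [0.0, 0.961, 0.278, -0.0]
wrist_force: [0.3, 0.1, -2.3]
width: 0.0157
finger_force: 60.0
```

```bash
cat >> h.py <<'E'
def wings(s,seeds,z=.113):
    """top-blade axis of each nut: orange mask + dot, opened to drop the hub by elongation in world plane"""
    hsv=cv2.cvtColor(s['image'],cv2.COLOR_RGB2HSV); m0=cv2.inRange(hsv,(6,110,30),(26,255,255)); out={}
    for nm,p in seeds.items():
        u,v=proj(s,(*p,z)); ys,xs=np.where(m0>0); k=np.hypot(xs-u,ys-v)<45; xs,ys=xs[k],ys[k]
        if len(xs)<60: print(nm,'too few',len(xs),u,v); continue
        P=np.array([ray(s,(a,b),z)[:2] for a,b in zip(xs,ys)])
        # angle by best concentrated direction: robust line through pixels far from the middle
        best=None
        for a in np.radians(np.arange(0,180,.5)):
            n=np.array([-np.sin(a),np.cos(a)]); q=P@n; h,e=np.histogram(q,bins=np.arange(q.min(),q.max()+.008,.001))
            c=np.convolve(h,np.ones(7),'valid').max()
            if best is None or c>best[0]: best=(c,a,e[np.convolve(h,np.ones(7),'valid').argmax()])
        _,a,e0=best; n=np.array([-np.sin(a),np.cos(a)]); t=np.array([np.cos(a),np.sin(a)])
        k=(P@n>=e0-.001)&(P@n<e0+.008); Q=P[k]
        mid=(t@Q.T); ctr=(mid.max()+mid.min())/2; F=Q[abs(mid-ctr)>.011]   # blade tips only
        w,V=np.linalg.eigh(np.cov(F.T)); d=V[:,1]
        print(nm,'n',len(xs),'hist',np.degrees(a).round(1),'tips',(np.degrees(np.arctan2(d[1],d[0]))%180).round(1),'len',np.ptp(mid).round(4),'ctr',F.mean(0).round(4),'px',np.round([u,v]))
NUTS=dict(near=(.4507,-.1608),far=(.577,-.082),l=(.474,-.0575),r=(.5535,-.186))
E
python3 - <<'E'
from h import *
import pickle
print('old'); wings(pickle.load(open('w2.pkl','rb')),NUTS)
st(); s=snap('wrist','w5.png'); pickle.dump(s,open('w5.pkl','wb')); wings(s,NUTS)
E
```

```text
old
near n 388 hist 69.5 tips 69.2 len 0.0475 ctr [ 0.4519 -0.1617] px [346. 200.]
far n 563 hist 65.0 tips 65.7 len 0.0481 ctr [ 0.5762 -0.0833] px [312.  54.]
l n 419 hist 121.5 tips 121.6 len 0.0478 ctr [ 0.4748 -0.0604] px [260. 149.]
r n 468 hist 122.5 tips 122.9 len 0.0481 ctr [ 0.5531 -0.185 ] px [401. 112.]
t 11.35 p [ 0.3732 -0.212   0.2514] x [ 0.845  0.534 -0.001] y [ 0.534 -0.845  0.   ] z [-0.    -0.001 -1.   ] q [ 0.857  0.025 -0.417  2.001  0.012  1.118 -0.572] w 0.01567048120846006 F [ 0.3  0.1 -2.3] M [0.02 0.02 0.03]
near n 547 hist 31.5 tips 34.5 len 0.0461 ctr [ 0.4517 -0.1624] px [323. 125.]
far too few 0 323.47317830090975 -71.65515189201042
l n 909 hist 122.0 tips 121.3 len 0.0473 ctr [ 0.4734 -0.0625] px [234.  32.]
r n 880 hist 122.5 tips 123.3 len 0.0473 ctr [ 0.5504 -0.1859] px [413.  34.]
```

Run:
```python
from h import *
import pickle
s=pickle.load(open('w5.pkl','rb')); im=s['image']; hsv=cv2.cvtColor(im,cv2.COLOR_RGB2HSV)
m=cv2.inRange(hsv,(4,90,25),(30,255,255))
for v in range(90,160,2):
    x=np.where(m[v,280:370]>0)[0]+280
    if len(x): print(v,x.min(),x.max(),len(x),'mid',(x.min()+x.max())/2)
# spout-nut-stub direction: column of predicted line at target 32.2deg through nut
c=np.array([.4512,-.1618]);t=np.array([np.cos(np.radians(32.2)),np.sin(np.radians(32.2))])
print([proj(s,(*(c+k*t),.114)).round(1) for k in(-.024,0,.024)])
```

```text
100 321 327 7 mid 324.0
102 320 327 8 mid 323.5
104 320 327 8 mid 323.5
106 321 328 8 mid 324.5
108 321 328 8 mid 324.5
110 321 328 8 mid 324.5
112 321 328 8 mid 324.5
114 321 328 8 mid 324.5
116 321 328 8 mid 324.5
118 319 330 12 mid 324.5
120 317 332 16 mid 324.5
122 316 334 13 mid 325.0
124 315 335 12 mid 325.0
126 315 335 12 mid 325.0
128 314 335 13 mid 324.5
130 315 335 16 mid 325.0
132 315 335 21 mid 325.0
134 316 334 19 mid 325.0
136 318 332 15 mid 325.0
138 320 330 11 mid 325.0
140 322 329 8 mid 325.5
142 322 329 8 mid 325.5
144 322 329 8 mid 325.5
146 322 329 8 mid 325.5
148 322 329 8 mid 325.5
150 323 329 7 mid 326.0
152 323 329 7 mid 326.0
[array([324.1, 152.9]), array([324.1, 125.2]), array([324.1,  96.4])]
```

The near wing reads about 34.5°, against a target line of 32.1°. It is about 2.4° short, so the key should end at a yaw of about 16.9°. Re-seating the key to finish it.

Call:
arm_command:
  moves:
    - {"hand": 1,"travel": [0.03,0,0],"angular": [0,0,0]}
    - {"hand": 1,"travel": [0.03,0,0],"angular": [0,0,0]}
    - {"hand": 1,"travel": [0.0315,0,0],"angular": [0,0,0]}
    - {"hand": 1,"travel": [0,0,0.02],"angular": [0,0,0]}
    - {"hand": 1,"travel": [0,0,0.02],"angular": [0,0,0]}
    - {"hand": 1,"travel": [0,0,0.01],"angular": [0,0,0]}
    - {"hand": 1,"travel": [0,0,0.01],"angular": [0,0,0]}
    - {"hand": 1,"travel": [0,0,0],"angular": [0,0,0]}

```text
clock: 12.4
ee_pos: [0.4518, -0.1618, 0.191]
ee_rot: [-0.0, 0.96, 0.279, -0.0]
wrist_force: [-0.1, 0.7, -2.6]
width: 0.0154
finger_force: 60.0
```

Run:
```python
from h import *
plan((.4508,-.1627,.1912),16.9,6)
```

```text
t 12.4 p [ 0.4518 -0.1618  0.191 ] x [ 0.845  0.536 -0.   ] y [ 0.536 -0.845 -0.001] z [-0.001  0.    -1.   ] q [ 0.723  0.204 -0.496  1.966  0.115  0.999 -0.832] w 0.015388431598796461 F [-0.1  0.7 -2.6] M [-0.01  0.02 -0.03]
yaw 32.38 rows 6 travel [-0.0002  0.0001 -0.    ] turn 0.045 tilt [-0.0006  0.0002  0.    ]
```

Call:
arm_command:
  moves:
    - {"hand": 1,"travel": [-0.0003,0,0],"angular": [0,0,0.045]}
    - {"hand": 1,"travel": [-0.0003,0,0],"angular": [0,0,0.045]}
    - {"hand": 1,"travel": [-0.0003,0,0],"angular": [0,0,0.045]}
    - {"hand": 1,"travel": [-0.0003,0,0],"angular": [0,0,0.045]}
    - {"hand": 1,"travel": [0,0,0],"angular": [0,0,0.045]}
    - {"hand": 1,"travel": [0,0,0],"angular": [0,0,0.045]}
    - {"hand": 1,"travel": [0,0,0],"angular": [0,0,0]}

```text
clock: 13.28
ee_pos: [0.4511, -0.1626, 0.1918]
ee_rot: [0.0, 0.989, 0.147, 0.0]
wrist_force: [-1.1, -0.2, -0.8]
width: 0.0154
finger_force: 60.0
```

Run:
```python
from h import *
plan((.4508,-.1627,.1912),32,2)
```

```text
t 13.275 p [ 0.4511 -0.1626  0.1918] x [0.957 0.291 0.001] y [ 0.291 -0.957  0.001] z [ 0.001 -0.    -1.   ] q [ 0.695  0.198 -0.461  1.968  0.104  0.998 -1.091] w 0.01540758094359679 F [-1.1 -0.2 -0.8] M [-0.03  0.07  0.07]
yaw 16.91 rows 2 travel [-0.0002 -0.      0.0003] turn -0.1317 tilt [ 0.0006 -0.0006  0.    ]
```

Call:
arm_command:
  moves:
    - {"hand": 1,"travel": [0,0,0],"angular": [0,0,-0.13]}
    - {"hand": 1,"travel": [0,0,0],"angular": [0,0,-0.13]}
    - {"hand": 1,"travel": [0,0,-0.02],"angular": [0,0,0]}
    - {"hand": 1,"travel": [0,0,-0.03],"angular": [0,0,0]}
    - {"hand": 1,"travel": [-0.03,0,-0.01],"angular": [0,0,0]}
    - {"hand": 1,"travel": [-0.03,0,0],"angular": [0,0,0]}
    - {"hand": 1,"travel": [-0.03,0,0],"angular": [0,0,0]}
    - {"hand": 1,"travel": [0,0,0],"angular": [0,0,0]}

```text
clock: 14.28
ee_pos: [0.3732, -0.211, 0.2517]
ee_rot: [0.001, 0.962, 0.273, -0.0]
wrist_force: [-0.4, -0.2, -2.6]
width: 0.0156
finger_force: 60.0
```

```bash
cat >> h.py <<'E'
def rows(s,c,half=30,tgt=32.1):
    """blade line from per-row mid columns of the orange mask, tips only (wing ~ vertical in the image)"""
    m=cv2.inRange(cv2.cvtColor(s['image'],cv2.COLOR_RGB2HSV),(4,90,25),(30,255,255))
    u,v=proj(s,(*c,.113)).astype(int); L=[]
    for y in range(v-half,v+half):
        x=np.where(m[y,u-22:u+22]>0)[0]+u-22
        if 4<=len(x)<=10: L.append((y,(x.min()+x.max())/2,len(x)))
    L=np.array(L); k=np.polyfit(L[:,0],L[:,1],1)
    A,B=[ray(s,(np.polyval(k,y),y),.112)[:2] for y in(L[0,0],L[-1,0])]; d=A-B
    print('rows',len(L),L[0],L[-1],'angle',np.degrees(np.arctan2(d[1],d[0])).round(2),'len',np.linalg.norm(d).round(4),'mid',((A+B)/2).round(4),'target',tgt)
E
python3 - <<'E'
from h import *
import pickle
st(); s=snap('wrist','w6.png'); rows(s,(.4515,-.162)); wings(s,dict(near=(.4515,-.162)))
print('before:'); rows(pickle.load(open('w5.pkl','rb')),(.4515,-.162))
plan((.577-.09*.848,-.0825-.09*.53,.252),32,3)
E
```

```text
t 14.275 p [ 0.3732 -0.211   0.2517] x [ 0.851  0.525 -0.   ] y [ 0.525 -0.851  0.001] z [ 0.    -0.001 -1.   ] q [ 0.865  0.023 -0.427  2.002  0.012  1.118 -0.584] w 0.015600265200051342 F [-0.4 -0.2 -2.6] M [ 0.02 -0.05 -0.05]
rows 33 [100.  324.5   6. ] [153.  325.5   4. ] angle 32.84 len 0.0455 mid [ 0.4509 -0.163 ] target 32.1
near n 538 hist 31.0 tips 32.7 len 0.0462 ctr [ 0.452  -0.1622] px [324. 126.]
before:
rows 33 [ 99. 324.   5.] [152. 326.   7.] angle 34.43 len 0.0454 mid [ 0.4512 -0.1627] target 32.1
t 14.325 p [ 0.3742 -0.2103  0.2517] x [0.85  0.526 0.   ] y [ 0.526 -0.85   0.001] z [ 0.001 -0.001 -1.   ] q [ 0.864  0.024 -0.428  2.001  0.012  1.118 -0.585] w 0.015443049156498927 F [-0.1  0.2 -2.7] M [-0.04 -0.05  0.02]
yaw 31.77 rows 3 travel [ 0.0499 -0.0004 -0.0001] turn -0.0014 tilt [ 0.001  -0.0002  0.    ]
```

The near wing is now at 32.8°, within 1° of the target. Next, the far nut: move up to it and re-measure close by.

Call:
arm_command:
  moves:
    - {"hand": 1,"travel": [0.0375,0,0],"angular": [0,0,0]}
    - {"hand": 1,"travel": [0.0375,0,0],"angular": [0,0,0]}
    - {"hand": 1,"travel": [0.0375,0,0],"angular": [0,0,0]}
    - {"hand": 1,"travel": [0.0375,0,0],"angular": [0,0,0]}
    - {"hand": 1,"travel": [0,0,0],"angular": [0,0,0]}
    - {"hand": 1,"travel": [0,0,0],"angular": [0,0,0]}

```text
clock: 15.08
ee_pos: [0.5018, -0.1306, 0.251]
ee_rot: [-0.0, 0.962, 0.274, -0.0]
wrist_force: [0.5, -0.4, -2.0]
width: 0.0155
finger_force: 60.0
```

Run:
```python
from h import *
s=snap('wrist','w7.png'); wings(s,NUTS)
# dark axis dot of the far nut
u,v=proj(s,(.577,-.0825,.114)).astype(int); g=cv2.cvtColor(s['image'],cv2.COLOR_RGB2GRAY)[v-15:v+15,u-15:u+15]
n,l,t,c=cv2.connectedComponentsWithStats((g<65).astype(np.uint8))
for i in range(1,n):
    if t[i,4]>8: print('dot',t[i,4],c[i]+[u-15,v-15],ray(s,c[i]+[u-15,v-15],.114).round(4))
plan((.5765,-.083,.24),63,5)
```

```text
near too few 0 323.8882697866753 285.15698737809305
far n 552 hist 68.5 tips 67.5 len 0.0463 ctr [ 0.5779 -0.0824] px [323. 129.]
l n 567 hist 123.0 tips 123.7 len 0.0486 ctr [ 0.4766 -0.0599] px [244. 212.]
r n 562 hist 120.5 tips 121.0 len 0.0476 ctr [ 0.5551 -0.1844] px [404. 212.]
t 15.125 p [ 0.5016 -0.131   0.2512] x [ 0.85   0.527 -0.   ] y [ 0.527 -0.85  -0.   ] z [-0.  0. -1.] q [ 0.666  0.219 -0.541  1.807  0.123  1.149 -0.931] w 0.015853821631719927 F [ 0.2 -0.  -1.8] M [-0.04 -0.01 -0.04]
yaw 31.8 rows 5 travel [0.0176 0.0036 0.0022] turn -0.1089 tilt [-0.0002  0.0002  0.    ]
```

Call:
arm_command:
  moves:
    - {"hand": 1,"travel": [0.0178,0.0038,0.002],"angular": [0,0,-0.115]}
    - {"hand": 1,"travel": [0.0178,0.0038,0.002],"angular": [0,0,-0.115]}
    - {"hand": 1,"travel": [0.0178,0.0038,0.002],"angular": [0,0,-0.115]}
    - {"hand": 1,"travel": [0.0178,0.0038,0.002],"angular": [0,0,-0.115]}
    - {"hand": 1,"travel": [0.0178,0.0038,0.002],"angular": [0,0,-0.115]}
    - {"hand": 1,"travel": [0,0,0],"angular": [0,0,0]}
    - {"hand": 1,"travel": [0,0,0],"angular": [0,0,0]}

```text
clock: 16.0
ee_pos: [0.5767, -0.083, 0.2413]
ee_rot: [0.0, 0.845, 0.534, -0.0]
wrist_force: [0.1, -0.1, -3.0]
width: 0.0155
finger_force: 60.0
```

Run:
```python
from h import *
plan((.5768,-.0832,.21),65,2)
```

```text
t 16.0 p [ 0.5767 -0.083   0.2413] x [ 0.43   0.903 -0.001] y [ 0.903 -0.43  -0.   ] z [-0. -0. -1.] q [ 0.591  0.374 -0.642  1.664  0.239  1.183 -0.553] w 0.015539692287532979 F [ 0.1 -0.1 -3. ] M [-0.1  -0.02 -0.02]
yaw 64.56 rows 2 travel [-0.      0.0001  0.0157] turn -0.0038 tilt [-0.      0.0005  0.    ]
```

Call:
arm_command:
  moves:
    - {"hand": 1,"travel": [0,0,0.015],"angular": [0,0,0]}
    - {"hand": 1,"travel": [0,0,0.013],"angular": [0,0,0]}
    - {"hand": 1,"travel": [0,0,0.006],"angular": [0,0,0]}
    - {"hand": 1,"travel": [0,0,0.004],"angular": [0,0,0]}
    - {"hand": 1,"travel": [0,0,0],"angular": [0,0,0]}

```text
clock: 16.62
ee_pos: [0.5772, -0.0821, 0.2031]
ee_rot: [-0.0, 0.845, 0.535, -0.0]
wrist_force: [-0.3, -0.5, -2.4]
width: 0.0155
finger_force: 60.0
```

Call:
arm_command:
  moves:
    - {"hand": 1,"travel": [0,0,0.004],"angular": [0,0,0]}
    - {"hand": 1,"travel": [0,0,0.004],"angular": [0,0,0]}
    - {"hand": 1,"travel": [0,0,0.004],"angular": [0,0,0]}
    - {"hand": 1,"travel": [0,0,0],"angular": [0,0,0]}

```text
clock: 17.12
ee_pos: [0.577, -0.0821, 0.1909]
ee_rot: [-0.0, 0.845, 0.535, -0.0]
wrist_force: [0.3, -0.3, -2.6]
width: 0.0152
finger_force: 60.0
```

Seated with no contact. Turning the far nut.

Call:
arm_command:
  moves:
    - {"hand": 1,"travel": [0,0,0],"angular": [0,0,0.069]}
    - {"hand": 1,"travel": [0,0,0],"angular": [0,0,0.069]}
    - {"hand": 1,"travel": [0,0,0],"angular": [0,0,0.069]}
    - {"hand": 1,"travel": [0,0,0],"angular": [0,0,0.069]}
    - {"hand": 1,"travel": [0,0,0],"angular": [0,0,0.069]}
    - {"hand": 1,"travel": [0,0,0],"angular": [0,0,0.069]}

```text
clock: 17.88
ee_pos: [0.5778, -0.0823, 0.1915]
ee_rot: [0.0, 0.937, 0.349, 0.001]
wrist_force: [2.8, -1.2, -5.2]
width: 0.0158
finger_force: 60.0
```

Call:
arm_command:
  moves:
    - {"hand": 1,"travel": [0,0,0],"angular": [0,0,0.069]}
    - {"hand": 1,"travel": [0,0,0],"angular": [0,0,0.069]}
    - {"hand": 1,"travel": [0,0,0],"angular": [0,0,0.069]}
    - {"hand": 1,"travel": [0,0,0],"angular": [0,0,0.069]}
    - {"hand": 1,"travel": [0,0,0],"angular": [0,0,0.069]}
    - {"hand": 1,"travel": [0,0,0],"angular": [0,0,0.065]}
    - {"hand": 1,"travel": [0,0,0],"angular": [0,0,0]}

```text
clock: 18.75
ee_pos: [0.5776, -0.0823, 0.1915]
ee_rot: [0.0, 0.988, 0.152, 0.0]
wrist_force: [2.4, -1.5, -1.5]
width: 0.0155
finger_force: 60.0
```

Run:
```python
from h import *
plan((.577,-.0825,.1909),32,2)
```

```text
t 18.75 p [ 0.5776 -0.0823  0.1915] x [0.954 0.301 0.001] y [ 0.301 -0.954  0.001] z [ 0.001 -0.    -1.   ] q [ 0.453  0.393 -0.464  1.723  0.197  1.071 -1.34 ] w 0.015545402043845849 F [ 2.4 -1.5 -1.5] M [-0.54 -0.71  0.01]
yaw 17.54 rows 2 travel [-0.0003 -0.      0.0003] turn -0.1262 tilt [ 0.0006 -0.0007  0.    ]
```

Back off within the play, lift, retreat and measure.

Call:
arm_command:
  moves:
    - {"hand": 1,"travel": [0,0,0],"angular": [0,0,-0.126]}
    - {"hand": 1,"travel": [0,0,0],"angular": [0,0,-0.126]}
    - {"hand": 1,"travel": [0,0,-0.02],"angular": [0,0,0]}
    - {"hand": 1,"travel": [0,0,-0.03],"angular": [0,0,0]}
    - {"hand": 1,"travel": [-0.03,0,-0.01],"angular": [0,0,0]}
    - {"hand": 1,"travel": [-0.03,0,0],"angular": [0,0,0]}
    - {"hand": 1,"travel": [-0.03,0,0],"angular": [0,0,0]}
    - {"hand": 1,"travel": [0,0,0],"angular": [0,0,0]}

```text
clock: 19.75
ee_pos: [0.4994, -0.131, 0.2515]
ee_rot: [0.0, 0.961, 0.275, -0.0]
wrist_force: [0.4, -0.3, -2.2]
width: 0.0156
finger_force: 60.0
```

Run:
```python
from h import *
s=snap('wrist','w8.png'); rows(s,(.577,-.0825)); wings(s,NUTS)
plan((.577,-.0825,.2515),32,3)
```

```text
rows 33 [ 99. 325.   5.] [152.  326.5   6. ] angle 33.06 len 0.0454 mid [ 0.5781 -0.083 ] target 32.1
near too few 0 324.56889105771353 282.7033826098552
far n 542 hist 31.5 tips 33.1 len 0.0462 ctr [ 0.5789 -0.0823] px [324. 126.]
l n 553 hist 123.5 tips 123.0 len 0.0485 ctr [ 0.4765 -0.06  ] px [245. 209.]
r n 541 hist 120.0 tips 120.9 len 0.0477 ctr [ 0.5541 -0.1833] px [404. 209.]
t 19.8 p [ 0.5004 -0.1302  0.2516] x [ 0.848  0.53  -0.   ] y [ 0.53  -0.848  0.   ] z [ 0. -0. -1.] q [ 0.643  0.212 -0.514  1.81   0.114  1.148 -0.922] w 0.01585453831062216 F [-0.6  0.9 -2.6] M [ 0.02 -0.04  0.04]
yaw 31.97 rows 3 travel [0.0301 0.     0.    ] turn -0.0001 tilt [0.0004 0.0001 0.    ]
```

The far wing is at 33.1° against a 32.1° target, which is good. Now to return the key.

Run:
```python
from h import *
plan((.5386,.2069,.245),2.45,8)
```

```text
t 19.8 p [ 0.5004 -0.1302  0.2516] x [ 0.848  0.53  -0.   ] y [ 0.53  -0.848  0.   ] z [ 0. -0. -1.] q [ 0.643  0.212 -0.514  1.81   0.114  1.148 -0.922] w 0.01585453831062216 F [-0.6  0.9 -2.6] M [ 0.02 -0.04  0.04]
yaw 31.97 rows 8 travel [ 0.0185 -0.0387  0.0008] turn 0.0644 tilt [0.0004 0.0001 0.    ]
```

Call:
arm_command:
  moves:
    - {"hand": 1,"travel": [0.0185,-0.0387,0.0008],"angular": [0,0,0.0644]}
    - {"hand": 1,"travel": [0.0185,-0.0387,0.0008],"angular": [0,0,0.0644]}
    - {"hand": 1,"travel": [0.0185,-0.0387,0.0008],"angular": [0,0,0.0644]}
    - {"hand": 1,"travel": [0.0185,-0.0387,0.0008],"angular": [0,0,0.0644]}
    - {"hand": 1,"travel": [0.0185,-0.0387,0.0008],"angular": [0,0,0.0644]}
    - {"hand": 1,"travel": [0.0185,-0.0387,0.0008],"angular": [0,0,0.0644]}
    - {"hand": 1,"travel": [0.0185,-0.0387,0.0008],"angular": [0,0,0.0644]}
    - {"hand": 1,"travel": [0.0185,-0.0387,0.0008],"angular": [0,0,0.0644]}

```text
clock: 20.8
ee_pos: [0.5395, 0.2099, 0.2448]
ee_rot: [-0.0, 1.0, 0.021, -0.0]
wrist_force: [1.8, -0.7, -2.2]
width: 0.0159
finger_force: 60.0
```

Call:
arm_command:
  moves:
    - {"hand": 1,"travel": [0,0,0],"angular": [0,0,0]}
    - {"hand": 1,"travel": [0,0,0],"angular": [0,0,0]}
    - {"hand": 1,"travel": [0,0,0],"angular": [0,0,0]}

```text
clock: 21.18
ee_pos: [0.5393, 0.2068, 0.2449]
ee_rot: [0.0, 1.0, 0.021, -0.0]
wrist_force: [-0.1, -0.7, -2.6]
width: 0.0154
finger_force: 60.0
```

Run:
```python
from h import *
plan((.5386,.2069,.100),2.45,4)
```

```text
t 21.175 p [0.5393 0.2068 0.2449] x [ 0.999  0.042 -0.   ] y [ 0.042 -0.999  0.   ] z [-0. -0. -1.] q [ 0.078  0.359 -0.631  1.673  0.226  1.184 -2.137] w 0.015449454319032344 F [-0.1 -0.7 -2.6] M [ 0.03  0.02 -0.  ]
yaw 2.42 rows 4 travel [-0.0002 -0.0001  0.0362] turn -0.0001 tilt [0.0003 0.0001 0.    ]
```

Call:
arm_command:
  moves:
    - {"hand": 1,"travel": [-0.0003,0,0.045],"angular": [0,0,0]}
    - {"hand": 1,"travel": [-0.0003,0,0.045],"angular": [0,0,0]}
    - {"hand": 1,"travel": [0,0,0.035],"angular": [0,0,0]}
    - {"hand": 1,"travel": [0,0,0.017],"angular": [0,0,0]}
    - {"hand": 1,"travel": [0,0,0.004],"angular": [0,0,0]}
    - {"hand": 1,"travel": [0,0,0],"angular": [0,0,0]}
    - {"hand": 1,"travel": [0,0,0.0025],"angular": [0,0,0]}
    - {"hand": 1,"travel": [0,0,0],"angular": [0,0,0]}

```text
clock: 22.18
ee_pos: [0.5389, 0.2075, 0.0968]
ee_rot: [-0.0, 1.0, 0.021, 0.0]
wrist_force: [0.4, -0.4, -2.7]
width: 0.0154
finger_force: 60.0
```

Run:
```python
from h import *
plan((.5386,.2069,.0952),2.45,1)
```

```text
t 22.175 p [0.5389 0.2075 0.0968] x [0.999 0.042 0.001] y [ 0.042 -0.999 -0.   ] z [ 0.001  0.    -1.   ] q [ 0.02   0.522 -0.571  1.813  0.349  0.907 -2.236] w 0.015364125417549198 F [ 0.4 -0.4 -2.7] M [0.02 0.01 0.04]
yaw 2.44 rows 1 travel [-0.0004  0.0006  0.0016] turn -0.0002 tilt [-0.0001 -0.0006  0.    ]
```

Call:
arm_command:
  moves:
    - {"hand": 1,"travel": [0,0,0.001],"angular": [0,0,0]}
    - {"hand": 1,"travel": [0,0,0],"angular": [0,0,0]}

```text
clock: 22.42
ee_pos: [0.5387, 0.2075, 0.0954]
ee_rot: [-0.0, 1.0, 0.021, 0.0]
wrist_force: [-0.7, -0.4, -3.4]
width: 0.016
finger_force: 60.0
```

Call:
arm_command:
  moves:
    - {"hand": 1,"travel": [0,0,0.0008],"angular": [0,0,0]}
    - {"hand": 1,"travel": [0,0,0],"angular": [0,0,0]}

```text
clock: 22.68
ee_pos: [0.539, 0.2076, 0.0952]
ee_rot: [-0.0, 1.0, 0.021, 0.0]
wrist_force: [-1.9, -1.7, 7.6]
width: 0.0154
finger_force: 60.0
```

It has contact with the tray, so I'll release, then rise.

Call:
arm_command:
  moves:
    - {"hand": 0.5,"travel": [0,0,0],"angular": [0,0,0]}
    - {"hand": 0,"travel": [0,0,0],"angular": [0,0,0]}
    - {"hand": -1,"travel": [0,0,0],"angular": [0,0,0]}
    - {"hand": -1,"travel": [0,0,0],"angular": [0,0,0]}
    - {"hand": -1,"travel": [0,0,0],"angular": [0,0,0]}
    - {"hand": -1,"travel": [0,0,0],"angular": [0,0,0]}
    - {"hand": -1,"travel": [0,0,0],"angular": [0,0,0]}
    - {"hand": -1,"travel": [0,0,0],"angular": [0,0,0]}

```text
clock: 23.68
ee_pos: [0.5387, 0.2075, 0.0946]
ee_rot: [-0.0, 1.0, 0.021, -0.0]
wrist_force: [0.2, -0.8, -0.3]
width: 0.09
finger_force: 0.0
```

Call:
arm_command:
  moves:
    - {"hand": -1,"travel": [0,0,-0.02],"angular": [0,0,0]}
    - {"hand": -1,"travel": [0,0,-0.045],"angular": [0,0,0]}
    - {"hand": -1,"travel": [0,0,-0.045],"angular": [0,0,0]}
    - {"hand": -1,"travel": [-0.0195,0,-0.045],"angular": [0,0,0]}
    - {"hand": -1,"travel": [0,0,0],"angular": [0,0,0]}
    - {"hand": -1,"travel": [0,0,0],"angular": [0,0,0]}

```text
clock: 24.42
ee_pos: [0.5192, 0.2065, 0.25]
ee_rot: [0.0, 1.0, 0.021, 0.0]
wrist_force: [0.6, 0.2, -0.5]
width: 0.094
finger_force: 0.0
```

Run:
```python
from h import *
import pickle
st(); s=snap('wrist','w9.png'); old=pickle.load(open('w3.pkl','rb'))
for nm,q in(('old',old),('new',s)):
    g=cv2.cvtColor(q['image'],cv2.COLOR_RGB2GRAY); 
    # bar: compare predicted end pixels and grey profile along the bar's column and across
    c=proj(q,(.540,.2068,.125)); print(nm,c.round(1))
    u,v=c.astype(int); print(' col',g[v-62:v+62:4,u].tolist()); print(' row',g[v,u-24:u+26:2].tolist())
    print(' px ends',[proj(q,(.540+k*np.cos(.042),.2068+k*np.sin(.042),.125)).round(1) for k in(-.045,.045)])
d=snap('top'); o=pickle.load(open('s0.pkl','rb'))['top']
df=cv2.absdiff(d['image'],o['image']).max(2); print('top diff tray bar region',df[205:258,305:330].mean(), [df[y,317] for y in range(206,256,6)])
e=snap('scene','end_scene.png'); o=pickle.load(open('s0.pkl','rb'))['scene']
df=cv2.absdiff(e['image'],o['image']).max(2)[222:290,290:322]; print('scene key region diff',df.mean(),df.max(1)[::6].tolist())
```

```text
t 24.425 p [0.5192 0.2065 0.25  ] x [0.999 0.042 0.001] y [ 0.042 -0.999  0.   ] z [ 0.001 -0.    -1.   ] q [ 0.091  0.318 -0.647  1.712  0.206  1.179 -2.139] w 0.09397000219285558 F [ 0.6  0.2 -0.5] M [0.05 0.01 0.01]
old [325.5 207.4]
 col [214, 213, 214, 211, 158, 179, 179, 177, 75, 66, 65, 67, 64, 64, 63, 64, 64, 65, 64, 68, 65, 66, 60, 65, 62, 63, 63, 66, 180, 204, 197]
 row [90, 93, 91, 91, 93, 89, 29, 23, 39, 62, 65, 65, 65, 65, 71, 68, 60, 25, 23, 39, 88, 91, 88, 90, 91]
 px ends [array([326.3, 255.1]), array([324.5, 156.4])]
new [325.5 207.5]
 col [215, 215, 216, 209, 154, 182, 180, 179, 170, 66, 65, 65, 66, 64, 65, 64, 68, 65, 62, 63, 61, 66, 63, 65, 63, 62, 60, 63, 179, 206, 198]
 row [90, 94, 92, 96, 93, 70, 23, 25, 55, 66, 66, 65, 68, 67, 65, 60, 51, 16, 25, 63, 90, 89, 90, 87, 86]
 px ends [array([325.5, 255.2]), array([325.5, 156.5])]
top diff tray bar region 75.09132075471697 [np.uint8(110), np.uint8(109), np.uint8(94), np.uint8(92), np.uint8(45), np.uint8(48), np.uint8(52), np.uint8(17), np.uint8(51)]
scene key region diff 43.921875 [96, 95, 95, 79, 87, 84, 86, 86, 86, 90, 85, 10]
```

The wrist profile of the key matches the original within about 2 mm, so it is standing on its old spot and the gripper is clear. Handing in.

```bash
python3 -c "
from rig import env
print(env.close_job())"
```

```text
the job is handed in; nothing more can be done
None
```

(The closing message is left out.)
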